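# Fit a clean cassette in the bench fume filter unit

### The arm

A 6-joint arm with a two-finger parallel gripper is mounted at the origin on a cart in front of the work surface, level with it; the furniture and walls round the work are solid. World frame = base frame: x ahead of the robot, y to its left, z up, the work surface at z = 0. Lengths are in m, angles in rad, forces in N, time in s.
With the tool pointing down it reaches from about 0.35 to 0.725 m from the base axis. Payload 6 kg.
Tool frame: the origin (TCP) lies at the very end of the fingers, on their centre line; the grasp point (between the pads) lies 19 mm behind it (r.hold_point_z is the z of the grasp point in the tool frame, in m); z points along the fingers, y is the line along which they close (so a half turn about z gives the same grasp; the last joint's range is limited). The gripper opens to 85 mm and grips with 20 to 120 N. Pads are 22 mm wide; open, the fingers measure 114 mm over their backs; the gripper's body (76 mm by 85 mm) begins 54 mm behind the grasp point. The pads swing forward as they close: fully open they stand 13 mm farther back than shut.
Start: joints at [1.488, 0.04, 0.085, 0, -1.615, -0.334], TCP at [0.243, 0.549, 0.231] pointing down, gripper open.
Joint ranges: [-2.56, 2.56], [-1.29, 2.01], [-1.08, 1.49], [-3.29, 1.98], [-2.81, -0.18], [-2.99, 2.99]. Speed limits (rad/s): [2.57, 2.57, 3.01, 3.14, 3.14, 3.14].

### API

Orientations are given as a unit quaternion [w, x, y, z].
In Python, from rig import r gives the robot as it stands. Calls block until the motion is done:
- r.goto(position, orientation): joint-space move of the TCP to a pose.
- r.line_to(position, orientation=None, max_speed=0.15): straight line of the TCP; orientation=None keeps the orientation; max_speed is the mean speed in m/s.
- r.goto_joints(angles): joint-space move.
- r.grip(opening, grip_force=None): finger opening in m; grip_force is the grip in N (None keeps the last); returns when the fingers have stopped.
- r.sleep(seconds).
- r.inverse_kinematics(position, orientation): joint angles nearest the present ones, or None.
- r.read_camera(name): name is "scene" or "side" or "wrist"; returns a dict with "pixels" (420x560x3 uint8, blue, green, red), "intrinsics" (3x3 intrinsics, pixels), "k1" (the pictures are not rectified: a ray, as slopes to the right and down, at radius r is drawn at 1 + k1 r^2 times it, then the intrinsics apply), "pose" (4x4, takes a point from camera to world coordinates). Camera axes: x right, y up, looking along -z (the intrinsics and any distortion apply to the point x, -y, -z); pixel columns grow to the right and rows downward; lengths in m; the calibration is good to about 2 mm. A picture is of the moment at which its call begins. There is no depth.
A pose or a line that the arm cannot do raises r.PlanningError and nothing moves.
- r.sign_off(): hands the job in; it is judged then, once.
Trained networks look in a picture, given as the dict that the camera call returned (one of the last four; its "shot" number tells which), for a name from the list of things; names that differ only in an ending like _2 or _b are one class to them, and where a whole thing is asked for, a point or a joint stands for the part that bears it (a point fixed in the world has none). Each returns a list of dicts, best first, with "p" (0 to 1); they miss things now and then, are a little off and sometimes report something else, mostly with a low value. They report only what shows in the picture. A call takes as long as a camera call.
- r.outline_of(picture, query): "pixels" (420x560 bool, what is visible of it) and "centre" ([column, row] in pixels, amid what is visible of it).
Readings, each from a call of its own:
- r.read_clock(): time.
- r.read_joint_positions(): joint angles.
- r.read_dq(): joint speeds.
- r.read_joint_torque(): joint torques, N m.
- r.read_ee_pos(): TCP position.
- r.read_ee_rot(): TCP orientation.
- r.read_contact_force(): force on the tool from outside, world axes, zero at the start.
- r.read_wrist_torque(): the same for the moment, N m.
- r.read_gripper_width(): finger opening in m.
- r.read_gripper_force(): force on a finger pad.
Only numpy, scipy, OpenCV 4.12 (cv2) and the standard library are available. Lean on these libraries where they do the work, as an engineer would, in place of code of your own. Each camera call takes 0.05 s, during which the arm holds its last target. There are 200 camera calls.

### The job

Fit the clean filter (white pleats) in the well of the fume filter unit: tuck its near edge, tilted, under the near lip and push the spring flap back with it, let the far edge down past the far lip, then let the spring push the filter home against the far stop, held under both lips. It must lie flat and right down on the support grid, whose height has to be felt; press it down gently, the grid cracks under more than 60 N. Leave the spent filter (brown pleats) where it lies.

Things in the scene. Friction and masses are not known exactly. Their poses are not given: they have to be found in the camera images.
- clean_filter: Clean filter cassette: dark blue frame 130 (x) x 90 (y) x 18 mm (z), white pleats, about 0.19 kg, alike either way round. An orange rib across the middle of its top, 12 mm thick in x, 60 mm long in y, rises from 18 to 56 mm above the underside: grip it by the 12 mm thickness. Origin: centre of the underside; z points up, to the rib's side.
- spent_filter: Spent filter cassette, same size and shape, but with brown pleats. One of the two lies left of the unit, the other right of it, either way. Leave this one alone.
- fume_unit: Fume filter unit, a light grey box fixed to the worktop. Origin: on the worktop under its well; x points away from the robot to its dark blower box (x 80 to 130 mm, 84 mm high), y left, z up. The well is open above, side walls at y = -49 and 49 mm with flared tops at z = 77 mm, outside width 122 mm. Its floor is a flat support grid on set screws: see well_seat. Front face at x = -92 mm.
- near_lip_edge (a point): Middle of the near lip's edge, on its top: unit x = -48, y = 0, z = 77 mm. The lip is two tabs (|y| 26 to 61 mm) with a gap for the flap between, 5 mm thick, underside at z = 72 mm. Under them the well reaches back 27 mm to a solid wall at x = -75 mm. Axes as the unit's.
- far_lip_edge (a point): Middle of the far lip's edge, on its top: unit x = 62, y = 0, z = 77 mm. Full width, 5 mm thick; under it the well goes on 8 mm to the far stop at x = 70 mm. The opening between the lips, 110 mm, is shorter than the filter (130 mm): flat, its far end passes this lip only while its near end is pushed back to between x = -69 and -74 mm. Axes as the unit's.
- spring_flap (a joint): Angle (rad) of the steel flap, 46 mm wide, hung between the near tabs from a pin along y at unit x = -75.5, z = 80 mm; 44 long. 0: at rest, leaning 25 degrees into the well, tip at x = -56, z = 40 mm. Grows as pushed back to the robot; hard stop 0.436 (straight down, face at x = -74 mm). Torsion spring: about 3 N at rest, 4.5 N at home, 7.5 N when the filter can pass the far lip, 10 N at stop.
- well_seat (a point): Point of the unit (x = 5, y = 0, z = 30 mm, axes as the unit's) over which the filter's centre lies when home: it then spans unit x = -60 to 70 mm, 12 mm under the near lip, 8 mm under the far one. The grid it must rest on is set anywhere from z = 26 to 35 mm; no reading gives this height, feel for it. Spring pressure and friction can hold the filter up off the grid: press it down with about 15 N.

How it is judged:
On the way:
1. tilted, the clean filter's near edge is in the well and winds the spring flap back (value of joint spring_flap above 0.13 rad and contact force between clean_filter and spring_flap above 1 N and angle between clean_filter's own z axis and vertical above 0.1 rad and distance between clean_filter and well_seat below 0.09 m), for 0.1 s.
At the end, for the whole second after the job is handed in: The clean filter lies flat (within 3 degrees), right way up and square in the well, down on the support grid (gap under 2 mm), its centre within 4 mm of the seat along the well and 6 mm in plan, the spring flap pressing it to the far stop, at rest and released (x of clean_filter in the frame of well_seat between -0.004 and 0.004 m and horizontal distance between clean_filter and well_seat below 0.006 m and z of clean_filter in the frame of well_seat between -0.007 and 0.008 m and angle between the z axis of clean_filter and the z axis of fume_unit, either way round below 0.05 rad and angle between the x axis of clean_filter and the x axis of fume_unit, either way round below 0.09 rad and angle between clean_filter's own z axis and vertical below 0.1 rad and contact force between clean_filter and spring_flap above 1 N and linear speed of clean_filter below 0.02 m/s and z of support_grid_c0 in the frame of clean_filter above -0.006 m); the robot touches nothing.
It fails at once if the spent filter is shifted more than 30 mm (distance of spent_filter from where it was at the start of the episode above 0.03 m).
It fails at once if the filter is pressed on the support grid with over 60 N (contact force between clean_filter and support_grid_c0 above 60 N).
It also fails if it takes over 48 s, if anything falls off the work surface, if the arm or the gripper's body presses on something with over 40 N, if the wrist force passes 120 N, or if a joint passes its speed limit or range.

## Working session

There is one attempt and no reset: what is moved stays moved. The work goes in short steps, each a Python script; the robot and the scene stay as the last script left them, time stands still between calls to the robot, and variables do not carry over. Pictures are saved under pics/ and viewed, at most 10 in all, crops included, and the job is handed in when it is done.

```bash
ls; mkdir -p pics
python3 - <<'E'
from rig import r
import cv2,numpy as np
ims=[]
for c in ["scene","side"]:
    d=r.read_camera(c); ims.append(d["pixels"])
    print(c,d["intrinsics"].tolist(),d["k1"],np.round(d["pose"],3).tolist())
    for q in ["clean_filter","spent_filter","fume_unit"]:
        print(q,[(round(o["p"],2),o["centre"],int(o["pixels"].sum())) for o in r.outline_of(d,q)])
    cv2.imwrite(f"pics/{c}0.png",d["pixels"])
print(r.read_clock(),r.hold_point_z)
E
```

```text
pics
scene [[438.6210914997796, 0.0, 282.4021811089627], [0.0, 438.6210914997796, 204.96597772474695], [0.0, 0.0, 1.0]] 0.03522229510352916 [[0.784, 0.358, -0.507, 0.023], [-0.62, 0.455, -0.639, -0.606], [0.002, 0.815, 0.579, 0.612], [0.0, 0.0, 0.0, 1.0]]
clean_filter [(0.57, [189.2, 183.0], 1322)]
spent_filter [(0.8, [336.3, 310.8], 3203)]
fume_unit [(0.57, [301.6, 219.0], 5454)]
side [[418.40037789981864, 0.0, 279.9727198665364], [0.0, 418.40037789981864, 206.24197647154082], [0.0, 0.0, 1.0]] 0.0450085510664424 [[0.869, 0.319, -0.378, 0.069], [-0.494, 0.533, -0.687, -0.744], [-0.017, 0.784, 0.621, 0.752], [0.0, 0.0, 0.0, 1.0]]
clean_filter [(0.95, [224.7, 178.8], 939)]
spent_filter [(0.67, [319.5, 293.9], 2086)]
fume_unit [(0.87, [312.7, 225.5], 3759)]
0.4 -0.0187
```

View pics/scene0.png

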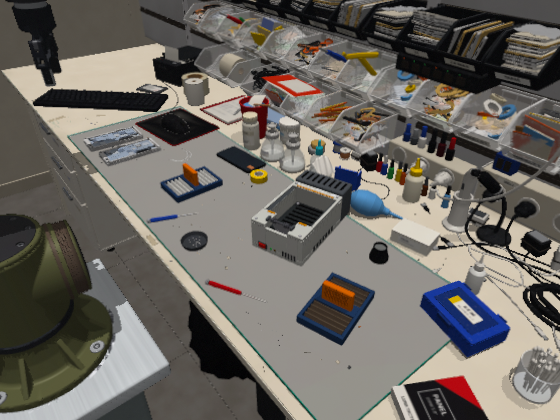

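View pics/side0.png

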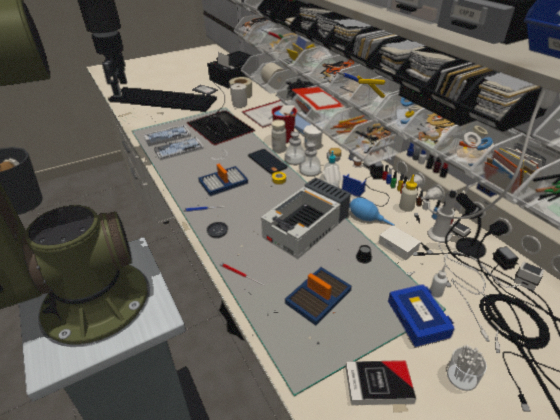

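The clean filter (white pleats) is left of the unit, at about (190,183) in scene and (222,178) in side. The spent one is to the right, at (336,308), and the unit sits between them at about (300,220).

```bash
cat > h.py <<'E'
from rig import r
import numpy as np, cv2
from scipy.optimize import minimize, least_squares
from scipy.spatial.transform import Rotation as R
def proj(d,P):
    T=np.linalg.inv(d["pose"]); p=np.atleast_2d(P)@T[:3,:3].T+T[:3,3]
    s=np.c_[p[:,0],-p[:,1]]/-p[:,2:]; s=s*(1+d["k1"]*(s**2).sum(1,keepdims=True))
    K=d["intrinsics"]; return s@K[:2,:2].T+K[:2,2]
def plane(d,uv,z):
    K=d["intrinsics"]; q=(np.array(uv)-K[:2,2])/np.diag(K)[:2]; s=q.copy()
    for _ in range(8): s=q/(1+d["k1"]*(s@s))
    v=d["pose"][:3,:3]@np.array([s[0],-s[1],-1]); o=d["pose"][:3,3]
    return o+v*(z-o[2])/v[2]
def box(x0,x1,y0,y1,z0,z1): return np.array([[x,y,z] for x in(x0,x1) for y in(y0,y1) for z in(z0,z1)])
FILT=[box(-.065,.065,-.045,.045,0,.018),box(-.006,.006,-.03,.03,.018,.056)]
UNIT=[box(-.092,.08,-.061,.061,0,.077),box(.08,.13,-.061,.061,0,.084)]
def at(x,P):
    c,s=np.cos(x[2]),np.sin(x[2]); return P@np.array([[c,-s,0],[s,c,0],[0,0,1]]).T+[x[0],x[1],0]
def mask(d,x,M):
    m=np.zeros((420,560),np.uint8)
    for b in M:
        h=cv2.convexHull((proj(d,at(x,b))*16).astype(np.int32)); cv2.fillConvexPoly(m,h,1,shift=4)
    return m>0
def fit(views,M,x0):
    def f(x):
        return sum(1-(mask(d,x,M)&o).sum()/max(1,(mask(d,x,M)|o).sum()) for d,o in views)
    best=None
    for a in ([0,.5,-.5,1,-1,1.5] if len(x0)==2 else [x0[2]]):
        s=np.array([x0[0],x0[1],a]); sim=np.vstack([s,s+[.02,0,0],s+[0,.02,0],s+[0,0,.25]])
        q=minimize(f,s,method="Nelder-Mead",options=dict(initial_simplex=sim,xatol=2e-4,fatol=1e-4))
        if best is None or q.fun<best.fun: best=q
    return best.x,best.fun/len(views)
def quat(tilt_R): q=R.from_matrix(tilt_R).as_quat(); return [q[3],q[0],q[1],q[2]]
E
python3 - <<'E'
from h import *
D=[r.read_camera(c) for c in("scene","side")]
for n,M,z in (("clean_filter",FILT,.02),("fume_unit",UNIT,.04),("spent_filter",FILT,.02)):
    V=[(d,r.outline_of(d,n)[0]["pixels"]) for d in D]
    x0=np.mean([plane(d,np.argwhere(o)[:,::-1].mean(0),z) for d,o in V],0)
    print(n,x0,fit(V,M,x0[:2]))
d=r.read_camera("wrist"); Tc=d["pose"]; p=r.read_ee_pos();q=r.read_ee_rot()
print(p,q); Rt=R.from_quat([q[1],q[2],q[3],q[0]]).as_matrix()
print("cam in tool",np.round(Rt.T@Tc[:3,:3],3),np.round(Rt.T@(Tc[:3,3]-p),3), d["intrinsics"][0,0])
E
```

```text
clean_filter [0.42514311 0.26777411 0.02      ] (array([0.4324788 , 0.28044517, 3.14994458]), np.float64(0.0706893904498695))Traceback (most recent call last):
  File "<stdin>", line 4, in <module>
IndexError: list index out of range
```

Run:
```python
from h import *
for n,M,z in (("fume_unit",UNIT,.04),("spent_filter",FILT,.02)):
    V=[]
    for c in("scene","side"):
        for _ in range(3):
            d=r.read_camera(c);o=r.outline_of(d,n)
            if o: V.append((d,o[0]["pixels"]));break
    x0=np.mean([plane(d,np.argwhere(o)[:,::-1].mean(0),z) for d,o in V],0)
    print(n,len(V),x0,fit(V,M,x0[:2]))
p=r.read_ee_pos();q=r.read_ee_rot();d=r.read_camera("wrist"); Tc=d["pose"]; 
Rt=R.from_quat([q[1],q[2],q[3],q[0]]).as_matrix()
print(p,q,Rt); print("cam in tool",np.round(Rt.T@Tc[:3,:3],3),np.round(Rt.T@(Tc[:3,3]-p),3), d["intrinsics"][0,0])
# candidate look pose above filter/unit
for tgt in ([.43,.28,.25],[.55,.05,.25],[.5,.0,.3]):
    for yaw in (0,np.pi/2,-np.pi/2,np.pi):
        Q=quat(R.from_euler("z",yaw).as_matrix()@np.diag([1,-1,-1.]))
        s=r.inverse_kinematics(tgt,Q); print(tgt,yaw,None if s is None else np.round(s,2))
```

```text
fume_unit 2 [ 0.53460415 -0.03269624  0.04      ] (array([ 0.56260261, -0.01965542,  3.48900075]), np.float64(0.16026059882982618))
spent_filter 2 [ 0.42550192 -0.25372956  0.02      ] (array([ 0.43460457, -0.24460942,  0.30704119]), np.float64(0.06449261230137726))
[0.2428682  0.54860765 0.23127125] [ 5.47254237e-05  9.78366217e-01 -2.06880503e-01  4.24999755e-06] [[ 9.14400915e-01 -4.04809790e-01 -1.43271383e-05]
 [-4.04809789e-01 -9.14400909e-01 -1.08841495e-04]
 [ 3.09593544e-05  1.05324528e-04 -9.99999994e-01]]
cam in tool [[ 0.     0.954  0.301]
 [ 1.    -0.001  0.001]
 [ 0.001  0.301 -0.954]] [ 0.077 -0.    -0.142] 338.5190954486186
[0.43, 0.28, 0.25] 0 [ 0.97 -0.19 -0.1   0.   -1.66  0.6 ]
[0.43, 0.28, 0.25] 1.5707963267948966 [ 0.97 -0.19 -0.1   0.   -1.66  2.17]
[0.43, 0.28, 0.25] -1.5707963267948966 [ 0.97 -0.19 -0.1   0.   -1.66 -0.97]
[0.43, 0.28, 0.25] 3.141592653589793 [ 0.97 -0.19 -0.1   0.   -1.66 -2.54]
[0.55, 0.05, 0.25] 0 [ 0.45 -0.08 -0.    0.   -1.65  1.12]
[0.55, 0.05, 0.25] 1.5707963267948966 [ 0.45 -0.08 -0.    0.   -1.65  2.69]
[0.55, 0.05, 0.25] -1.5707963267948966 [ 0.45 -0.08 -0.    0.   -1.65 -0.45]
[0.55, 0.05, 0.25] 3.141592653589793 [ 0.45 -0.08 -0.    0.   -1.65 -2.03]
[0.5, 0.0, 0.3] 0 [ 0.4  -0.21 -0.02  0.   -1.76  1.17]
[0.5, 0.0, 0.3] 1.5707963267948966 [ 0.4  -0.21 -0.02  0.   -1.76  2.74]
[0.5, 0.0, 0.3] -1.5707963267948966 [ 0.4  -0.21 -0.02  0.   -1.76 -0.4 ]
[0.5, 0.0, 0.3] 3.141592653589793 [ 0.4  -0.21 -0.02  0.   -1.76 -1.97]
```

```bash
cat >> h.py <<'E'
def Q(yaw,tilt=0):
    # filter x axis along yaw, far end (+x) raised by tilt; tool x = -y_filter
    F=R.from_euler("z",yaw).as_matrix()@R.from_euler("y",-tilt).as_matrix()
    return quat(F@np.array([[0,-1,0],[-1,0,0],[0,0,-1.]]).astype(float))
E
python3 - <<'E'
from h import *
import pickle
r.goto([.53,.0,.26],Q(0)); d=r.read_camera("wrist"); cv2.imwrite("pics/w_unit.png",d["pixels"])
o=r.outline_of(d,"fume_unit"); print([a["p"] for a in o])
pickle.dump((d,o),open("u.pkl","wb"))
r.goto([.43,.28,.2],Q(0)); r.grip(.05); d=r.read_camera("wrist"); cv2.imwrite("pics/w_f.png",d["pixels"])
o=r.outline_of(d,"clean_filter"); print([a["p"] for a in o], r.read_clock())
pickle.dump((d,o),open("f.pkl","wb"))
if o: print(fit([(d,o[0]["pixels"])],FILT,[.432,.28,.008]))
E
```

```text
[0.82]
[0.82] 5.1667
(array([0.43129237, 0.27889397, 0.01919608]), np.float64(0.03932356986811225))
```

View pics/w_unit.png

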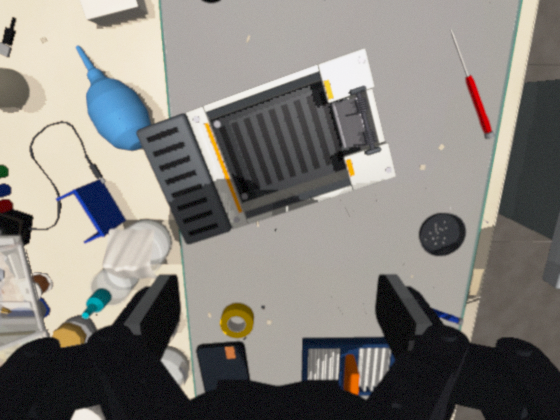

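View pics/w_f.png

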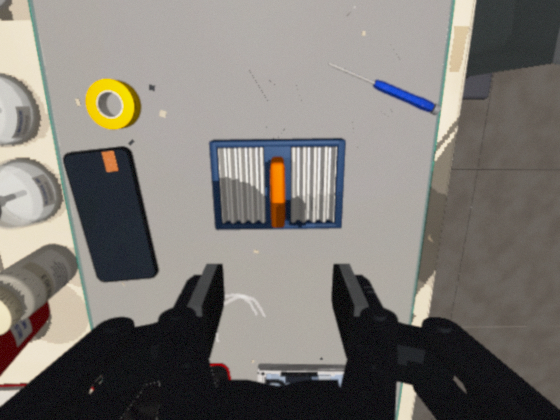

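The unit's top near corners are at about (364,50) and (395,178), and its blower corners at about (138,130), (187,243), (182,115) and (232,232). The filter is seen squarely at about (278,184). Next I fit the unit's pose and draw it over the picture.

Run:
```python
from h import *
import pickle
d,o=pickle.load(open("u.pkl","rb"))
m=o[0]["pixels"]
print([np.round(plane(d,uv,z),4) for uv,z in(((364,50),.077),((395,178),.077),((138,130),.084),((187,243),.084),((182,115),.084),((232,232),.084))])
x,f=fit([(d,m)],UNIT,[.56,-.02,.3]); print("iou fit",x,f)
L=np.array([[-.092,-.061,.077],[-.092,.061,.077]]);uv=np.array([(364,50),(395,178)])
g=lambda x:(proj(d,at(x,L))-uv).ravel()
y=least_squares(g,x).x; print("corner",y)
im=cv2.resize(d["pixels"],None,fx=2,fy=2,interpolation=cv2.INTER_CUBIC)
def seg(x,a,col): cv2.polylines(im,[((proj(d,at(x,np.array(a)))*2+.5)*8).astype(np.int32)],False,col,1,cv2.LINE_AA,3)
for x_,c in((x,(0,0,255)),(y,(0,255,0))):
    seg(x_,[[-.092,-.061,.077],[-.092,.061,.077],[.08,.061,.077],[.08,-.061,.077],[-.092,-.061,.077]],c)
    seg(x_,[[.062,-.049,.077],[.062,.049,.077]],c); seg(x_,[[-.048,-.061,.077],[-.048,.061,.077]],c)
    seg(x_,[[.08,-.061,.084],[.08,.061,.084],[.13,.061,.084],[.13,-.061,.084]],c)
cv2.imwrite("pics/ov.png",im[60:520,250:850])
```

```text
[array([ 0.4549, -0.1235,  0.077 ]), array([ 0.4159, -0.0095,  0.077 ]), array([ 0.6586, -0.0553,  0.084 ]), array([0.6223, 0.0564, 0.084 ]), array([ 0.617 , -0.0684,  0.084 ]), array([0.5761, 0.0444, 0.084 ])]
iou fit [ 0.52158532 -0.039124    0.33362057] 0.36458839931264797
corner [ 0.52233669 -0.03650409  0.33043769]
```

View pics/ov.png

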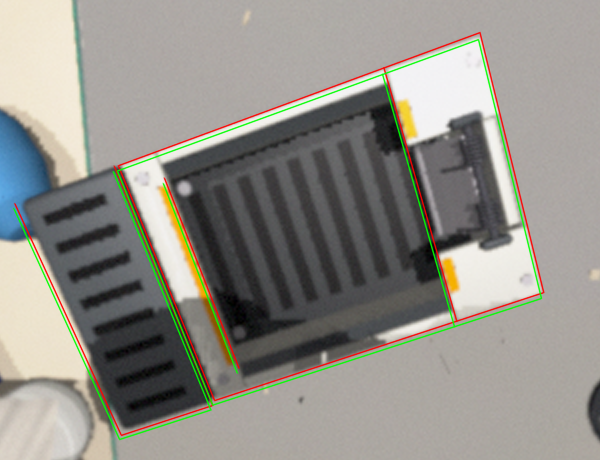

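```bash
cat >> h.py <<'E'
U=np.array([.5223,-.0365,.3304]); HT=.0225
def pose(xL,zn,th,y=0,h=HT):
    """near end's leftmost point at unit x=xL, near bottom corner at z=zn, tilt th -> TCP pose"""
    c,s=np.cos(th),np.sin(th); xn=xL+.018*s
    return at(U,np.array([[xn+.065*c-h*s,y,zn+.065*s+h*c]]))[0],Q(U[2],th)
def F():
    f=r.read_contact_force(); c,s=np.cos(U[2]),np.sin(U[2]); return np.array([c*f[0]+s*f[1],-s*f[0]+c*f[1],f[2]])
T25=np.radians(25)
E
python3 - <<'E'
from h import *
for a in ((-.044,.11,T25),(-.044,.039,T25),(-.074,.039,T25),(-.072,.039,0),(-.06,.026,0)):
    p,q=pose(*a); s=r.inverse_kinematics(p,q); print(np.round(p,3),None if s is None else np.round(s,2))
f=[.4313,.2789,.019]; q=Q(f[2])
r.goto([f[0],f[1],.09],q); r.line_to([f[0],f[1],HT],max_speed=.1)
print(F()); r.grip(.0,80); print(r.read_gripper_width(),r.read_gripper_force(),r.read_ee_pos(),F())
r.line_to([f[0],f[1],.17],q,max_speed=.25); r.sleep(.2)
print(r.read_gripper_width(),F(),r.read_clock())
d=r.read_camera("scene"); cv2.imwrite("pics/lift.png",d["pixels"][80:330,100:400])
E
```

```text
[ 0.535 -0.032  0.158] [ 0.31 -0.52 -0.57 -0.01 -1.08  0.02]
[ 0.535 -0.032  0.087] [ 0.31 -0.49 -0.68 -0.01 -0.95  0.03]
[ 0.506 -0.042  0.087] [ 0.31 -0.59 -0.74 -0.01 -0.98  0.03]
[ 0.516 -0.039  0.062] [ 0.31 -0.14 -0.4   0.   -1.31  0.02]
[ 0.527 -0.035  0.048] [ 0.32 -0.1  -0.38  0.   -1.28  0.02]
[ 0.30455741  0.02584035 -0.23573712]
0.010767916619874017 78.99038314819336 [0.43161452 0.27926222 0.02322622] [-0.39005395  0.86842412  3.87586587]
0.01084744875714444 [ 0.23996236  0.62175032 -2.08068603] 7.8833
```

View pics/lift.png

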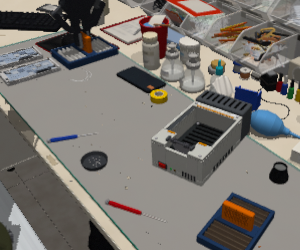

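The filter is lifted, level and firmly held. Next I tilt it, insert the near end and wind back the flap by feel.

Run:
```python
from h import *
r.goto(*pose(-.044,.115,T25)); r.sleep(.2); F0=F(); print("F0",F0,r.read_clock())
np.save("F0.npy",F0)
p,q=pose(-.044,.06,T25); r.line_to(p,q,max_speed=.12); print(F()-F0)
p,q=pose(-.046,.039,T25); r.line_to(p,q,max_speed=.08); print(F()-F0)
if np.abs(F()-F0).max()<4:
  for x in (-.055,-.06,-.063,-.066,-.068,-.070,-.072,-.073,-.074,-.075,-.076):
    p,q=pose(x,.039,T25); r.line_to(p,q,max_speed=.06); f=F()-F0; print(x,np.round(f,1),np.round(r.read_ee_pos()-p,4))
    if f[0]>13 or np.abs(f[1:]).max()>12: break
print(r.read_clock()); d=r.read_camera("scene"); cv2.imwrite("pics/ins.png",cv2.resize(d["pixels"][120:290,200:400],None,fx=3,fy=3))
```

```text
F0 [ 0.41095942  0.06544176 -2.41275511] 9.375
[-0.10842739  0.07416339  1.11542902]
[-0.58982238 -0.11195586  0.16612527]
-0.055 [ 0.1 -0.3  1.1] [ 0.0002 -0.      0.0007]
-0.06 [-0.5  0.3  0.8] [-0.     -0.      0.0002]
-0.063 [-0.2 -0.1  0.1] [-0.     -0.      0.0001]
-0.066 [3.5 0.1 0.6] [0.0006 0.0002 0.0008]
-0.068 [ 4.6 -0.2 -0. ] [0.0005 0.0002 0.0006]
-0.07 [ 8.2 -0.4 -0.1] [0.001  0.0005 0.0008]
-0.072 [ 9.5 -1.6 -2.5] [0.0013 0.0006 0.001 ]
-0.073 [10.8 -2.  -3.4] [0.0014 0.0007 0.001 ]
-0.074 [10.3 -1.6 -3.3] [0.0015 0.0008 0.001 ]
-0.075 [11.7 -1.  -3.6] [0.0016 0.0009 0.001 ]
-0.076 [13.1 -2.6 -4. ] [0.0017 0.001  0.001 ]
13.2
```

View pics/ins.png

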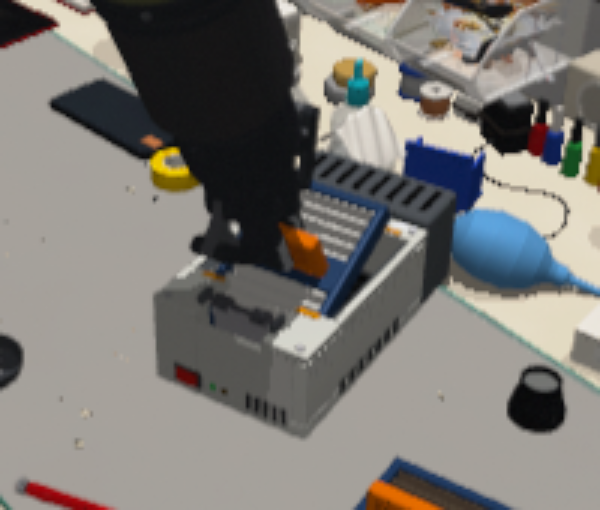

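The picture shows the filter tilted, its near end under the tabs and the flap wound back (about 10–13 N). The far edge is still above the far lip. Next I rotate it down.

Run:
```python
from h import *
F0=np.load("F0.npy")
for a in (25,20,16,12,9,6,3,1,0):
    p,q=pose(-.0735,.039,np.radians(a)); r.line_to(p,q,max_speed=.06); f=F()-F0
    e=r.read_ee_pos()-p; print(a,np.round(f,1),np.round(e,4))
    if f[2]>9 or f[2]<-12 or abs(f[1])>9 or f[0]>20 or f[0]<-4: break
print(r.read_clock()); d=r.read_camera("scene"); cv2.imwrite("pics/rot.png",cv2.resize(d["pixels"][120:290,200:400],None,fx=3,fy=3))
```

```text
25 [10.5 -0.8 -1.6] [0.0017 0.0008 0.0013]
20 [9.  1.6 0.6] [0.0024 0.0011 0.0015]
16 [6.9 0.8 2.2] [0.0018 0.0008 0.0012]
12 [5.8 1.3 2.6] [0.002  0.0008 0.0013]
9 [5.8 1.7 3.5] [0.0021 0.0008 0.0013]
6 [6.7 1.2 3.4] [0.0023 0.0008 0.0014]
3 [6.  2.3 3.2] [0.0024 0.0008 0.0014]
1 [ 7.2 -0.   2.8] [0.0025 0.0008 0.0015]
0 [8.1 1.5 2.7] [0.0024 0.0008 0.0015]
15.5
```

View pics/rot.png

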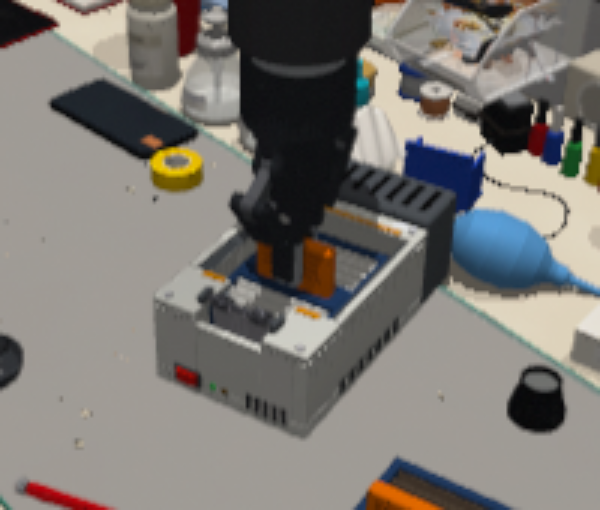

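The filter is flat inside the well, with its far end past the far lip. Next: let it home, then lower it by feel.

Run:
```python
from h import *
F0=np.load("F0.npy")
for x in (-.070,-.067,-.064,-.062,-.061,-.060,-.059,-.058,-.057,-.056):
    p,q=pose(x,.039,0); r.line_to(p,q,max_speed=.06); f=F()-F0; print(x,np.round(f,1),np.round(r.read_ee_pos()-p,4))
    if f[0]<-3 or abs(f[1])>9: break
for z in np.arange(.037,.022,-.001):
    p,q=pose(x,z,0); r.line_to(p,q,max_speed=.03); f=F()-F0; e=r.read_ee_pos(); print(round(z,4),np.round(f,1),round(e[2]-HT,4))
    if f[2]>14: break
print(r.read_clock())
```

```text
-0.07 [5.9 0.1 3.6] [0.002  0.0005 0.0016]
-0.067 [4.8 0.5 3.6] [0.0014 0.0003 0.0009]
-0.064 [4.3 0.3 3. ] [0.0007 0.0001 0.0003]
-0.062 [2.1 0.  2.5] [-0.0002 -0.0002 -0.0002]
-0.061 [-4.9  0.   5.5] [-0.001  -0.0005 -0.0003]
0.037 [-5.8 -0.6  5.5] 0.0366
0.036 [-5.4  0.4  7. ] 0.0358
0.035 [-6.8  0.3  6.7] 0.0349
0.034 [-6.7 -0.1  6.8] 0.0339
0.033 [-6.6 -0.2  7.4] 0.0329
0.032 [-5.4 -1.   6.6] 0.0319
0.031 [-6.5 -0.1  6.7] 0.0309
0.03 [-8.1 -0.9  9.2] 0.0304
0.029 [-11.1   2.2  15. ] 0.0304
19.05
```

Run:
```python
from h import *
r.grip(.03); r.sleep(.2)
F1=F(); print(F1); q=Q(U[2])
c=at(U,np.array([[.005,0,0.]]))[0]
e=r.read_ee_pos(); r.line_to([e[0],e[1],.14],q,max_speed=.15); r.grip(0.,40); r.sleep(.2); F1=F(); print(F1)
r.line_to([c[0],c[1],.091],q,max_speed=.1)
for z in np.arange(.089,.076,-.001):
    r.line_to([c[0],c[1],z],q,max_speed=.03); f=F()-F1; print(round(z,4),np.round(f,1),round(r.read_ee_pos()[2],4))
    if f[2]>16: break
r.line_to([c[0],c[1],.2],q,max_speed=.2)
r.goto([.45,.1,.26],Q(0)); 
import pickle
d=r.read_camera("wrist"); cv2.imwrite("pics/end_w.png",cv2.resize(d["pixels"][0:330,100:460],None,fx=1.8,fy=1.8)); pickle.dump(d,open("e.pkl","wb"))
print(r.read_clock())
```

```text
[-0.11959502 -0.16140043  1.27574346]
[-0.76293909  0.45050956 -0.81322982]
0.089 [ 1.7 -0.7  0.9] 0.0894
0.088 [1.4 0.2 0.3] 0.088
0.087 [ 0.6 -0.4  0.8] 0.0869
0.086 [ 1.3 -1.   0.9] 0.0859
0.085 [-2.4  1.1  6.5] 0.0858
0.084 [-3.6  3.1 11. ] 0.0857
0.083 [-6.9  5.1 15.1] 0.0857
0.082 [-9.7  7.9 21.2] 0.0857
25.0583
```

View pics/end_w.png

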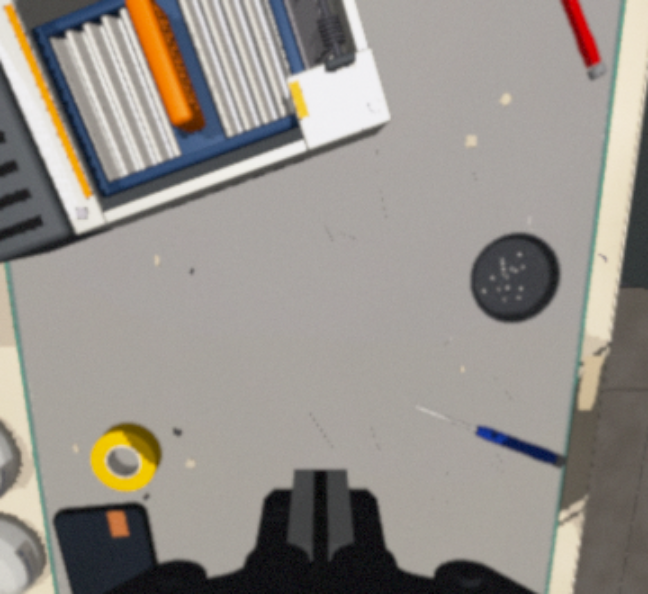

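Run:
```python
from h import *
r.goto([.5,.06,.26],Q(U[2]))
d=r.read_camera("wrist"); im=cv2.resize(d["pixels"],None,fx=2,fy=2,interpolation=cv2.INTER_CUBIC)
def seg(a,c): cv2.polylines(im,[((proj(d,at(U,np.array(a)))*2+.5)*8).astype(np.int32)],True,c,1,cv2.LINE_AA,3)
seg([[-.06,-.045,.048],[-.06,.045,.048],[.07,.045,.048],[.07,-.045,.048]],(0,255,0))
seg([[-.001,-.03,.086],[-.001,.03,.086],[.011,.03,.086],[.011,-.03,.086]],(0,0,255))
seg([[-.092,-.061,.077],[-.092,.061,.077],[.08,.061,.077],[.08,-.061,.077]],(255,0,255))
u=proj(d,at(U,np.array([[.005,0,.05]])))[0]*2; a,b=(np.maximum(u-[330,280],0)).astype(int)
cv2.imwrite("pics/fin.png",im[b:b+560,a:a+660]); print(r.read_clock())
```

```text
25.6333
```

View pics/fin.png

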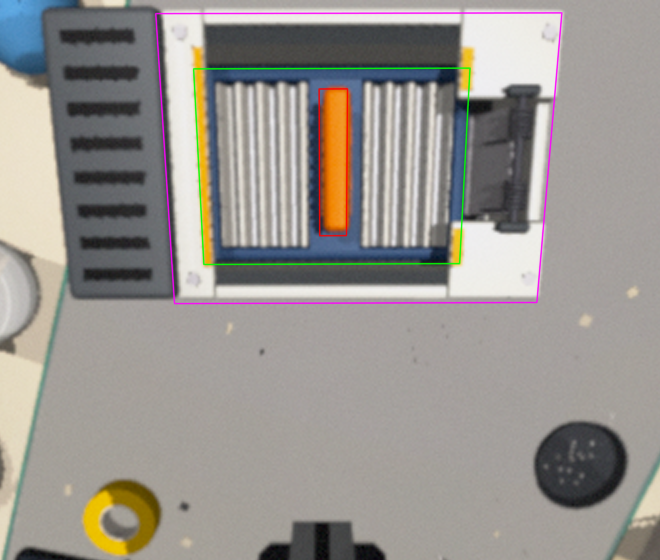

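The overlay shows the filter square in the well, on the predicted home outline to about 1–2 mm. Both ends are under the lips and the flap is on its near edge.

```bash
python3 -c "
from rig import r
print(r.sign_off(), r.read_clock())"
```

```text
the job is handed in; nothing more can be done
the job is handed in; nothing more can be done
```

The clean filter is in the well under both lips, square and pressed onto the grid (felt at about z = 30 mm) with at most 21 N; the spent filter was left alone and the job was handed in at about 26 s, with no verdict shown.

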